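# Hold the burn-in socket open for the gold-lidded chip

### The job

Pull the socket tray of the burn-in chassis out to its stop, then press the spring-loaded cover of the socket with the gold-lidded chip fully down and keep holding it down, so that I can lift the chip out with the vacuum pen. Press only on the cover's rim, firmly but without forcing it; touch no chip, leave the other two sockets and everything else on the bench alone. Finish while still holding the cover down, with the tray fully out.

Things in the scene. Friction and masses are not known exactly. Their poses are not given: they have to be found in the camera images.
- chassis: Beige burn-in chassis, 300 wide (y) x 320 deep (x) x 99 high, fixed to the bench. Origin: on the bench under the middle of its front face; x points back into the chassis (away from the robot), y along the front, z up. Its tray pulls out along -x. Beside it, at least 50 mm clear of it, stand a power supply (left back, 180 high) and an open laptop (right back, 230 high), both fixed.
- tray (a joint): Travel of the slide-out tray in m: 0 shut (start), 0.160 at its stop. It takes about 4 N to slide, has no spring and no latch, and stays where it is left.
- tray_handle (a point): Middle of the tray's horizontal bow handle: a round dark bar, 10 mm thick, 120 long (along y), 65 mm above the bench, standing 40 mm off the cream front panel (35 mm clear gap behind it, open above and below). The panel's top edge is 97 above the bench. Axes like the chassis; moves with the tray.
- gold_chip: The chip to be taken out: 22 x 22 x 5 mm, mauve ceramic with a shiny gold 18 mm lid. Origin: centre of its underside, z up. It lies loosely in one of the three sockets; which one changes.
- black_chip_a: All-black chip, 22 x 22 x 5 mm, in one of the other sockets. Origin: centre of its underside.
- black_chip_b: A second all-black chip, the same, in the remaining socket.
- cover_1: Press cover of the left (+y) socket: dark grey square frame, 50 x 50 x 9 mm, with a 27 x 27 window through which the chip is seen, rim 11.5 wide all round. Origin: centre of the window at the cover's underside; z up; the top of the rim is 9 mm higher (61 mm above the bench at rest). Socket centre: 85 mm behind the tray's front face in x, +75 mm in y; moves with the tray.
- socket_1 (a joint): How far cover_1 is pressed down, in m: 0 up, 0.006 fully down on its stop. Spring: about 4 N to start it, 13 N fully down; it springs up when let go. It slides straight down, even if pressed on one side only.
- seat_1 (a point): Floor of the chip pocket of the left (+y) socket, at the socket's centre, 41 mm above the bench; a chip's origin lies within 3 mm of it. The chip's top is 46 mm above the bench: 15 mm below the rim's top, 9 mm below when the cover is fully down.
- cover_2: Press cover of the middle socket: dark grey square frame, 50 x 50 x 9 mm, with a 27 x 27 window through which the chip is seen, rim 11.5 wide all round. Origin: centre of the window at the cover's underside; z up; the top of the rim is 9 mm higher (61 mm above the bench at rest). Socket centre: 85 mm behind the tray's front face in x, 0 mm in y; moves with the tray.
- socket_2 (a joint): How far cover_2 is pressed down, in m: 0 up, 0.006 fully down on its stop. Spring: about 4 N to start it, 13 N fully down; it springs up when let go. It slides straight down, even if pressed on one side only.
- seat_2 (a point): Floor of the chip pocket of the middle socket, at the socket's centre, 41 mm above the bench; a chip's origin lies within 3 mm of it. The chip's top is 46 mm above the bench: 15 mm below the rim's top, 9 mm below when the cover is fully down.
- cover_3: Press cover of the right (-y) socket: dark grey square frame, 50 x 50 x 9 mm, with a 27 x 27 window through which the chip is seen, rim 11.5 wide all round. Origin: centre of the window at the cover's underside; z up; the top of the rim is 9 mm higher (61 mm above the bench at rest). Socket centre: 85 mm behind the tray's front face in x, -75 mm in y; moves with the tray.
- socket_3 (a joint): How far cover_3 is pressed down, in m: 0 up, 0.006 fully down on its stop. Spring: about 4 N to start it, 13 N fully down; it springs up when let go. It slides straight down, even if pressed on one side only.
- seat_3 (a point): Floor of the chip pocket of the right (-y) socket, at the socket's centre, 41 mm above the bench; a chip's origin lies within 3 mm of it. The chip's top is 46 mm above the bench: 15 mm below the rim's top, 9 mm below when the cover is fully down.
- kit_case: Bystander, left front: open dark wooden connector kit, 150 x 200, lid standing up to about 180 high (mm), loose. Origin: on its underside.
- rf_box: Bystander, left: aluminium box with gold connectors, 100 x 150 x 49 (mm), loose. Origin: on its underside.
- docking_bar: Bystander, right: dark grey docking bar, 55 x 150 x 30 (mm), loose. Origin: on its underside.
- chip_tray: Bystander, right front: flat dark 3 x 3 chip tray, 100 x 100 x 14 (mm), loose. Origin: on its underside.
- vacuum_pen: Bystander, left front: blue vacuum pen leaning in its stand, 75 x 55 foot, 110 high (mm), loose. Origin: on its underside.
- torque_wrench: Bystander, right: small flat wrench, 150 long, lying (mm), loose. Origin: on its underside.

How it is judged:
On the way, in this order (a step that is already met when the one before it is completed fails the run):
1. the tray is pulled out to its stop (at least 154 of 160 mm) (value of joint tray above 0.154 m), for 0.2 s.
2. with the tray out, the fingers hold the gold chip's socket cover down (at least 5 of 6 mm) (value of joint tray above 0.154 m and ((horizontal distance between gold_chip and seat_1 below 0.01 m and value of joint socket_1 above 0.005 m and contact force between the fingers and cover_1 above 5 N) or (horizontal distance between gold_chip and seat_2 below 0.01 m and value of joint socket_2 above 0.005 m and contact force between the fingers and cover_2 above 5 N) or (horizontal distance between gold_chip and seat_3 below 0.01 m and value of joint socket_3 above 0.005 m and contact force between the fingers and cover_3 above 5 N))), for 0.3 s.
At the end, for the whole second after the job is handed in: The tray is out at its stop (at least 154 of 160 mm); the fingers hold the cover of the socket that contains the gold-lidded chip down by at least 5 of its 6 mm, pushing with more than 5 N; all three chips lie in their sockets (heights within 4 mm) (all of step 2 and height (world z) of gold_chip between 0.037 and 0.045 m and height (world z) of black_chip_a between 0.037 and 0.045 m and height (world z) of black_chip_b between 0.037 and 0.045 m); the arm keeps its last pose, push and grip.
It fails at once if the cover of a socket with a black chip is pressed (more than 2 mm) ((value of joint socket_1 above 0.002 m and not (horizontal distance between gold_chip and seat_1 below 0.01 m)) or (value of joint socket_2 above 0.002 m and not (horizontal distance between gold_chip and seat_2 below 0.01 m)) or (value of joint socket_3 above 0.002 m and not (horizontal distance between gold_chip and seat_3 below 0.01 m))).
It fails at once if a cover is forced (more than 50 N) (contact force between anything else and cover_1 above 50 N or contact force between anything else and cover_2 above 50 N or contact force between anything else and cover_3 above 50 N).
It fails at once if the robot touches a chip (contact force between any of the arm, the fingers and gold_chip above 0.5 N or contact force between any of the arm, the fingers and black_chip_a above 0.5 N or contact force between any of the arm, the fingers and black_chip_b above 0.5 N).
It fails at once if a chip leaves its socket (not (height (world z) of gold_chip above 0.037 m) or not (height (world z) of gold_chip below 0.045 m) or not (height (world z) of black_chip_a above 0.037 m) or not (height (world z) of black_chip_a below 0.045 m) or not (height (world z) of black_chip_b above 0.037 m) or not (height (world z) of black_chip_b below 0.045 m)).
It fails at once if something else on the bench is moved by more than 20 mm (distance of any of kit_case, rf_box, docking_bar, chip_tray, vacuum_pen, torque_wrench from where it was at the start of the episode above 0.02 m).
It also fails if it takes over 58 s, if anything falls off the work surface, if the arm or the gripper's body presses on something with over 40 N, if the wrist force passes 120 N, or if a joint passes its speed limit or range.

### The arm

A 6-joint arm with a two-finger parallel gripper is mounted at the origin on the work surface. World frame = base frame: x ahead of the robot, y to its left, z up, the work surface at z = 0. Lengths are in m, angles in rad, forces in N, time in s.
With the tool pointing down it reaches from about 0.325 to 0.75 m from the base axis. Payload 7.6 kg.
Tool frame: the origin (TCP) lies midway between the tips of the shut fingers; the grasp point (between the pads) lies 19 mm behind it; z points along the fingers, y is the direction in which the jaws open and shut (so a half turn about z gives the same grasp; the last joint's range is limited). The gripper opens to 85 mm and grips with 20 to 120 N. Pads are 22 mm wide; open, the fingers measure 114 mm over their backs; the gripper's body (76 mm by 85 mm) begins 54 mm behind the grasp point. The pads swing forward as they close: fully open they stand 13 mm farther back than shut.
Start: joints at [-1.313, 0.052, 1.401, -0, 1.689, -0.07], TCP at [0.169, -0.497, 0.231] pointing down, gripper open.
Joint ranges: [-2.9, 2.9], [-0.91, 2.17], [0.12, 2.37], [-1.06, 4.2], [0.26, 2.73], [-2.93, 2.93]. Speed limits (rad/s): [2.57, 2.57, 3.01, 3.14, 3.14, 3.14].

### API

Orientations are given as a unit quaternion [w, x, y, z].
In Python, from workcell import * gives the robot as it stands.
- The arm moves only by the tool jog_arm, never from a script. Its arguments are lists of equal length, an entry for each row: "dp": the shift along the tool's x, y, z in cm, a list of three; "turn": the turn about the tool's z in rad; "grip": the opening in per cent of the stroke, from 0 (shut) to 100 (fully open). A call has 1 to 10 rows; each row shifts and turns the pose as measured when the row begins, along the tool's axes as they then stand; what a row does not reach is not made up. A row lasts 1/10 s, in which the tool goes at most 50 mm and 8.59 degrees, less where a joint would pass 70% of its speed; a pose out of reach is approached as far as the arm can. A call is refused whole if a number of a shift passes 5 or a number of a turn 0.15, either way. A call with a gripper value outside its range is refused whole. The fingers move at their own pace and stop on an object; the grip force is fixed at half the most. Time passes only in rows, so rows that do not move let the fingers close. It gives the time, the measured TCP pose, the force and the opening at its end, in the units of the state.
- get_state(): the state, without advancing time (a new reading comes with each control period).
- read_camera(name): name is "side" or "top"; returns a dict with "img" (384x512x3 uint8, red, green, blue), "camera_matrix" (3x3 intrinsics, pixels), "origin" and "rotation" of the camera in the world. Camera axes: x right, y down, z forward; pixel columns grow to the right and rows downward; lengths in m; the calibration is good to about 2 mm. A picture is of the moment at which its call begins. There is no depth.
- hand_in(): hands the job in, once; it reports no verdict.
Trained networks look in a picture, given as the dict that the camera call returned (one of the last four; its "shot" number tells which), for a name from the list of things; names that differ only in an ending like _2 or _b are one class to them, and where a whole thing is asked for, a point or a joint stands for the part that bears it (a point fixed in the world has none). Each returns a list of dicts, best first, with "p" (0 to 1); they miss things now and then, are a little off and sometimes report something else, mostly with a low value. They report only what shows in the picture. A call takes as long as a camera call.
- regions_of(label, picture): "pixels" (384x512 bool, what is visible of it) and "xy" ([column, row] in pixels, amid what is visible of it).
The state is a dict: "clock": time; "joint_pos": joint angles; "joint_velocities": joint speeds; "joint_efforts": joint torques, N m; "tcp_pos": TCP position; "ee_rot": TCP orientation; "ft_force": force on the tool from outside, world axes, zero at the start; "torque": the same for the moment, N m; "grip_width": finger opening in m.
Only numpy, scipy, OpenCV 4.12 (cv2) and the standard library are available. Lean on these libraries where they do the work, as an engineer would, in place of code of your own. Each camera call takes 0.05 s, during which the arm holds its last target.

## Working session

There is one attempt and no reset: what is moved stays moved. The work goes in short steps, Python scripts to look and compute and a tool call to move; the robot and the scene stay as the last step left them, time stands still between calls to the robot, and variables do not carry over. Pictures are saved under pics/ and viewed, and the job is handed in when it is done.

Besides the shell and the picture viewer there is one more tool, called after ">>>" as name(argument=value, ...) on one line, values as JSON. jog_arm: Moves the arm, as the interface text tells. Its arguments: {"type":"object","properties":{"dp":{"type":"array"},"turn":{"type":"array"},"grip":{"type":"array"}},"required":["dp","turn","grip"]}

```bash
mkdir -p pics; ls
cat > h.py <<'E'
from workcell import *
import numpy as np, cv2
def shot(name,tag):
    p=read_camera(name); cv2.imwrite(f'pics/{tag}.png',cv2.cvtColor(p['img'],cv2.COLOR_RGB2BGR)); return p
def ray(p,uv,z):
    K=np.array(p['camera_matrix']);R=np.array(p['rotation']);o=np.array(p['origin'])
    d=R@np.linalg.solve(K,[uv[0],uv[1],1.]); return o+d*(z-o[2])/d[2]
def proj(p,X):
    K=np.array(p['camera_matrix']);R=np.array(p['rotation']);o=np.array(p['origin'])
    c=K@(R.T@(np.array(X)-o)); return c[:2]/c[2]
E
python3 - <<'E'
from h import *
s=get_state(); print({k:np.round(v,3).tolist() for k,v in s.items()})
for n in('top','side'):
    p=shot(n,n+'0'); print(n,p['origin'],np.round(p['rotation'],3).tolist(),p['camera_matrix'])
    for l in ('tray_handle','chassis','tray'):
        for r in regions_of(l,p)[:3]:
            ys,xs=np.nonzero(r['pixels']); print(l,r['p'],r['xy'],xs.min(),xs.max(),ys.min(),ys.max())
E
```

```text
pics
{'clock': 0.0, 'joint_pos': [-1.313, 0.053, 1.402, 0.0, 1.689, -0.07], 'joint_velocities': [0.0, -0.0, -0.002, -0.001, -0.001, 0.001], 'joint_efforts': [-0.0, -38.167, -36.019, -0.0, 0.006, -0.0], 'tcp_pos': [0.169, -0.497, 0.23], 'ee_rot': [-0.001, 0.987, 0.163, -0.0], 'ft_force': [0.136, -0.616, -0.551], 'torque': [0.023, 0.025, -0.024], 'grip_width': 0.086}
top [ 0.35102883 -0.00296373  1.42276106] [-0.046, 0.716, -0.695, 0.054] [[411.4815086    0.         255.36872397]
 [  0.         411.4815086  187.68650586]
 [  0.           0.           1.        ]]
tray_handle 0.57 [225.3, 145.3] 183 270 138 156
chassis 0.66 [227.1, 96.4] 181 272 47 155
tray 0.81 [222.3, 139.1] 183 268 138 154
side [0.50711425 1.00554645 1.28046526] [0.011, -0.012, 0.939, -0.345] [[483.68212609   0.         256.48240669]
 [  0.         483.68212609 188.03283259]
 [  0.           0.           1.        ]]
tray_handle 0.67 [208.9, 221.5] 202 222 176 261
chassis 0.84 [157.8, 221.4] 93 223 173 266
tray 0.85 [210.4, 219.6] 202 223 177 262
```

```bash
sed -i "s/R=np.array(p\['rotation'\])/R=rot(p)/g" h.py
cat >> h.py <<'E'
from scipy.spatial.transform import Rotation as Ro
def rot(p):
    q=np.array(p['rotation']); return Ro.from_quat(q,scalar_first=True).as_matrix()
E
python3 - <<'E'
from h import *
for n in('top','side'):
    p=shot(n,n+'1'); 
    im=cv2.imread(f'pics/{n}1.png')
    if n=='top': c=im[30:230,140:320]
    else: c=im[150:290,60:260]
    cv2.imwrite(f'pics/{n}1c.png',cv2.resize(c,None,fx=3 if n=='top' else 4,fy=3 if n=='top' else 4,interpolation=cv2.INTER_CUBIC))
    print(proj(p,[0.169,-.497,.231]))
E
```

```text
[423.67578229 316.61548083]
[365.09045311  61.54203844]
```

View pics/top0.png

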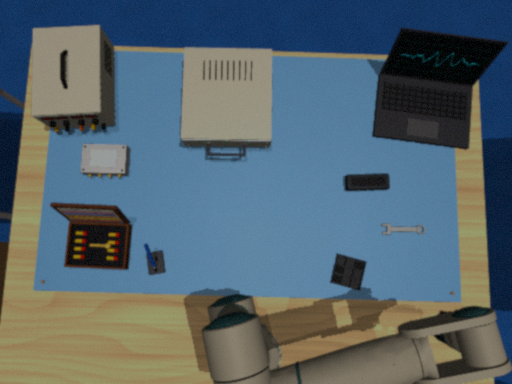

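View pics/side0.png

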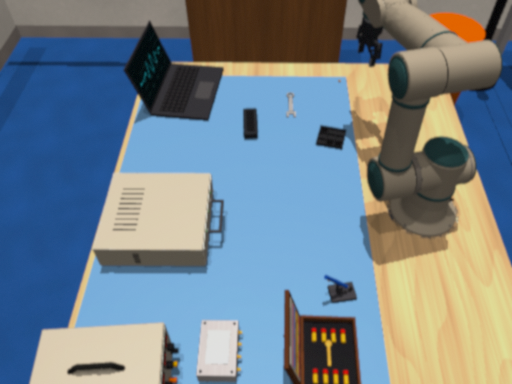

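```bash
sleep 1
```

```text
(no output)
```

View pics/top1c.png

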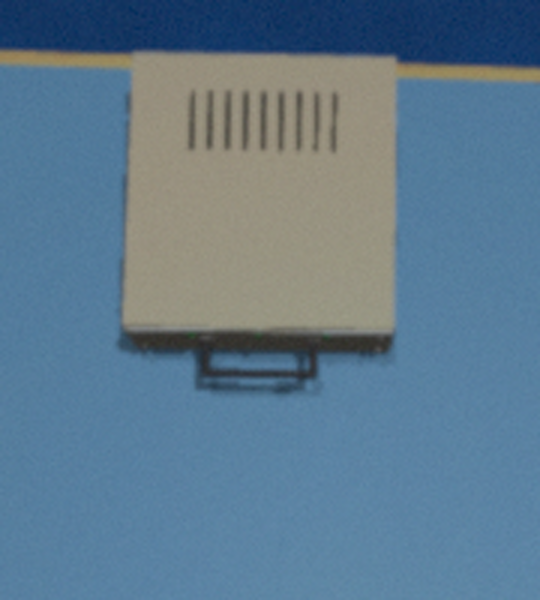

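View pics/side1c.png

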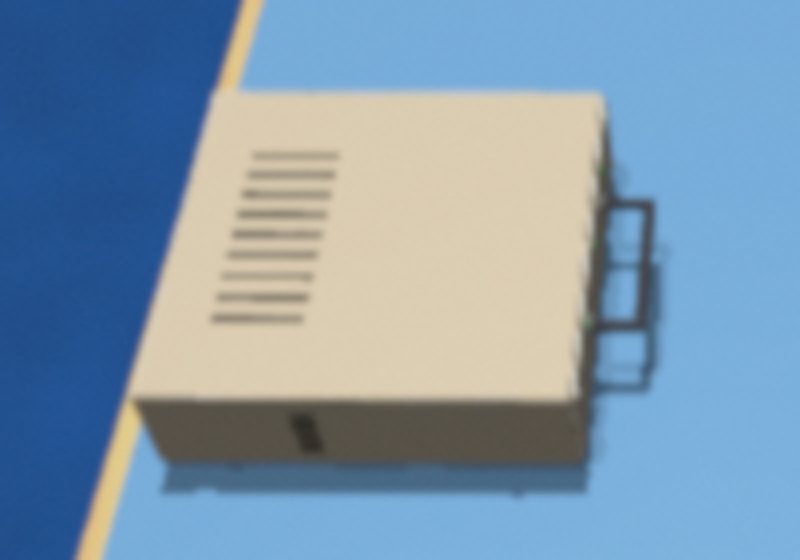

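Run:
```python
from h import *
t=read_camera('top'); s=read_camera('side')
for nm,c in (('TL',(132,53)),('TR',(396,57)),('BL',(123,327)),('BR',(394,330))):
    print(nm,ray(t,(140+c[0]/3,30+c[1]/3),.099))
for c in ((205,373),(312,375),(258,374)): print('h',ray(t,(140+c[0]/3,30+c[1]/3),.065))
for c in ((215,92),(602,92),(578,401),(135,400)): print('s',ray(s,(60+c[0]/4,150+c[1]/4),.099))
for c in ((648,203),(640,325),(644,264)): print('sh',ray(s,(60+c[0]/4,150+c[1]/4),.065))
```

```text
TL [1.01415788 0.24277883 0.099     ]
TR [ 1.01980002 -0.05718158  0.099     ]
BL [0.69450185 0.23571207 0.099     ]
BR [ 0.70061329 -0.06228523  0.099     ]
h [0.65327353 0.14719368 0.065     ]
h [0.6547498  0.02711415 0.065     ]
h [0.65399373 0.08774075 0.065     ]
s [ 1.0247895  -0.05171249  0.099     ]
s [ 0.70453129 -0.05826476  0.099     ]
s [0.69415857 0.24264151 0.099     ]
s [1.01613543 0.24928895 0.099     ]
sh [0.66192016 0.03082231 0.065     ]
sh [0.65884735 0.15080614 0.065     ]
sh [0.66034457 0.09234449 0.065     ]
```

>>> jog_arm(dp=[[0,0,0],[0,0,0],[0,0,0],[0,0,0],[0,0,0],[0,0,0],[0,0,0],[0,0,0],[0,0,0],[0,0,0]], turn=[-0.15,-0.15,-0.15,-0.15,-0.15,-0.15,-0.15,-0.15,-0.06,0], grip=[33,33,33,33,33,33,33,33,33,33])

```text
clock: 1.6
tcp_pos: [0.1691, -0.4971, 0.2315]
ee_rot: [0.0, 0.697, 0.717, -0.0]
ft_force: [0.8, 0.2, -0.2]
grip_width: 0.0285
```

>>> jog_arm(dp=[[3.5,3.1,0],[3.5,3.1,0],[3.5,3.1,0],[3.5,3.1,0],[3.5,3.1,0],[3.5,3.1,0],[3.5,3.1,0],[3.5,3.1,0],[3.5,3.1,0],[3.5,3.1,0]], turn=[0,0,0,0,0,0,0,0,0,0], grip=[33,33,33,33,33,33,33,33,33,33])

```text
clock: 2.6
tcp_pos: [0.4804, -0.132, 0.2318]
ee_rot: [0.002, 0.708, 0.706, 0.0]
ft_force: [-0.4, -0.7, 0.2]
grip_width: 0.0282
```

>>> jog_arm(dp=[[3.6,2.9,0],[3.6,2.9,0],[3.6,2.9,0],[3.6,2.9,0],[3.6,2.9,0],[3.0,2.4,2.0],[0,0,3.0],[0,0,2.0]], turn=[0,0,0,0,0,0,-0.02,0], grip=[33,33,33,33,33,33,33,33])

```text
clock: 3.4
tcp_pos: [0.6613, 0.0934, 0.1615]
ee_rot: [0.005, 0.704, 0.71, 0.003]
ft_force: [-0.9, -0.8, -0.5]
grip_width: 0.0285
```

Run:
```python
from h import *
for n in('top','side'):
    p=shot(n,n+'2'); st=get_state(); X=st['tcp_pos']; uv=proj(p,X); print(n,X,st['ee_rot'],uv,regions_of('tray_handle',p)[0]['xy'])
    im=cv2.imread(f'pics/{n}2.png'); u,v=map(int,uv)
    u0,v0=max(u-75,0),max(v-75,0);c=im[v0:v0+150,u0:u0+150]; print(u0,v0)
    cv2.imwrite(f'pics/{n}2c.png',cv2.resize(c,None,fx=4,fy=4,interpolation=cv2.INTER_CUBIC))
```

```text
top [0.65993998 0.09337155 0.15749621] [0.00269981 0.70461819 0.70958063 0.00111766] [222.57461464 146.29009898] [246.4, 140.9]
147 71
side [0.66055675 0.09223967 0.16252755] [0.00416731 0.70488971 0.7093001  0.00254773] [218.74371946 196.31391594] [207.3, 227.0]
143 121
```

View pics/side2c.png

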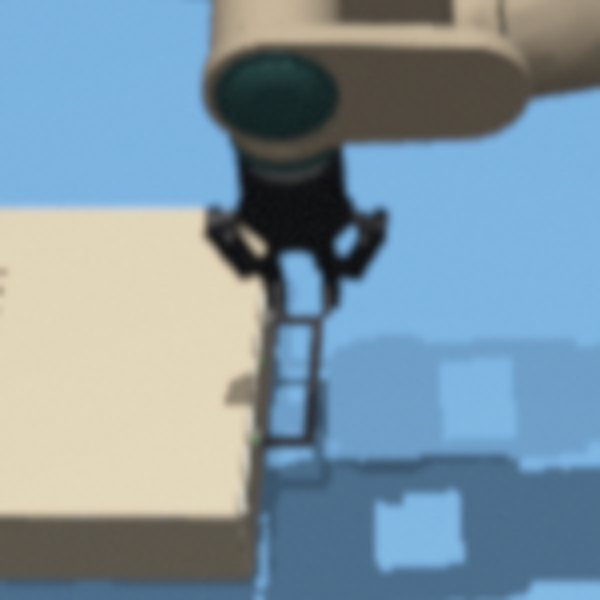

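View pics/top2c.png

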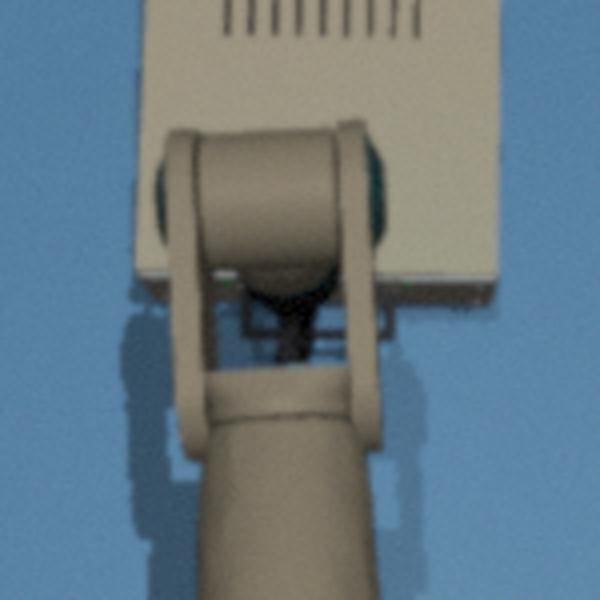

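>>> jog_arm(dp=[[0,0,0],[0,0,0],[0,0,0],[0,0,0],[0,0,0],[0,0,0],[0,0,0],[0,0,0],[0,0,0],[0,0,0]], turn=[0.15,0.15,0.15,0.15,0.15,0.15,0.15,0.15,0.15,0.15], grip=[0,0,0,0,0,0,0,0,0,0])

```text
clock: 4.6
tcp_pos: [0.6678, 0.0866, 0.1946]
ee_rot: [0.001, 0.999, 0.035, 0.025]
ft_force: [0.4, -0.4, 0.1]
grip_width: 0.0003
```

>>> jog_arm(dp=[[0,0,0],[0,0,0]], turn=[0.06,0], grip=[0,0])

```text
clock: 4.8
tcp_pos: [0.6689, 0.0855, 0.2007]
ee_rot: [-0.0, 1.0, 0.001, 0.029]
ft_force: [-0.9, 0.3, -0.0]
grip_width: 0.0004
```

>>> jog_arm(dp=[[0,0,0],[0,0,0],[0,0,0]], turn=[0,0,0], grip=[0,0,0])

```text
clock: 5.1
tcp_pos: [0.6697, 0.0847, 0.2049]
ee_rot: [-0.0, 0.999, 0.002, 0.032]
ft_force: [0.8, -0.5, -0.1]
grip_width: 0.0002
```

Run:
```python
from h import *
for n in('top','side'):
    p=shot(n,n+'3'); st=get_state(); X=st['tcp_pos']; uv=proj(p,X); print(n,X,st['ee_rot'],uv, st['joint_pos'])
    im=cv2.imread(f'pics/{n}3.png'); u,v=map(int,uv)
    u0,v0=max(u-75,0),max(v-75,0);c=im[v0:v0+150,u0:u0+150]; print(u0,v0)
    cv2.imwrite(f'pics/{n}3c.png',cv2.resize(c,None,fx=4,fy=4,interpolation=cv2.INTER_CUBIC))
```

```text
top [0.66970473 0.08476591 0.2048258 ] [-4.05936438e-04  9.99475472e-01  2.04350572e-03  3.23177919e-02] [224.50118233 139.49537707] [ 0.07277442  0.43966638  1.00136702 -0.00376406  1.6360159   1.63911503]
149 64
side [0.66962182 0.08481094 0.20448908] [-3.90535126e-04  9.99484215e-01  1.97030962e-03  3.20510280e-02] [214.85960435 185.24508415] [ 0.0728511   0.4399676   1.001623   -0.00376671  1.63599391  1.63933903]
139 110
```

View pics/side3c.png

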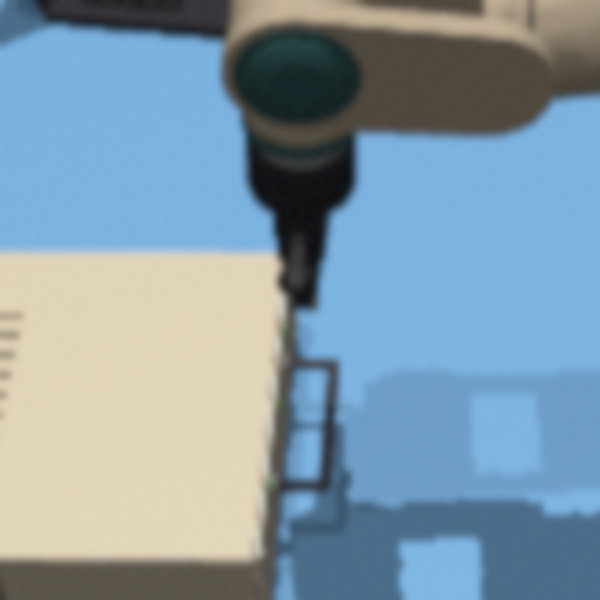

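>>> jog_arm(dp=[[0,0,0],[0,0,0],[0,0,0]], turn=[0,0,0], grip=[0,0,0])

```text
clock: 5.5
tcp_pos: [0.6694, 0.0849, 0.2039]
ee_rot: [-0.0, 1.0, 0.002, 0.031]
ft_force: [0.2, -0.5, -0.8]
grip_width: 0.0004
```

Run:
```python
from h import *
st=get_state();print({k:np.round(v,4).tolist() for k,v in st.items()})
```

```text
{'clock': 5.5, 'joint_pos': [0.073, 0.4406, 1.0021, -0.0038, 1.6361, 1.6388], 'joint_velocities': [0.0002, 0.0018, 0.0015, -0.0011, -0.0009, -0.0007], 'joint_efforts': [-0.0112, -53.6851, -36.3331, -0.0138, -0.2238, -0.0006], 'tcp_pos': [0.6694, 0.0849, 0.2039], 'ee_rot': [-0.0003, 0.9995, 0.0023, 0.0315], 'ft_force': [0.2031, -0.4805, -0.7755], 'torque': [-0.0164, 0.0763, -0.0063], 'grip_width': 0.0004}
```

>>> jog_arm(dp=[[0.3,-0.2,1.5],[0.3,-0.2,1.5],[0,0,1.5],[0,0,1.5],[0,0,1.0],[0,0,0.5]], turn=[0,0,0,0,0,0], grip=[0,0,0,0,0,0])

```text
clock: 6.1
tcp_pos: [0.6801, 0.0895, 0.1202]
ee_rot: [-0.0, 1.0, 0.003, 0.03]
ft_force: [0.2, 0.0, 0.2]
grip_width: 0.0002
```

```bash
cat > look.py <<'E'
import sys
from h import *
tag=sys.argv[1]
for n in sys.argv[2:]:
    p=shot(n,n+tag); st=get_state(); X=st['tcp_pos']; uv=proj(p,X); print(n,np.round(X,4),np.round(st['ee_rot'],4),np.round(st['ft_force'],1),np.round(uv,1),'clk',st['clock'])
    im=cv2.imread(f'pics/{n}{tag}.png'); u,v=map(int,uv)
    u0,v0=max(u-50,0),max(v-50,0);c=im[v0:v0+100,u0:u0+100]; print(u0,v0)
    cv2.imwrite(f'pics/{n}{tag}c.png',cv2.resize(c,None,fx=6,fy=6,interpolation=cv2.INTER_CUBIC))
E
python3 look.py 4 side top
```

```text
side [0.6797 0.0894 0.1193] [-2.000e-04  9.996e-01  2.500e-03  2.890e-02] [-0.6  0.6 -0.4] [213.6 204.4] clk 6.15
163 154
top [0.68   0.0894 0.1207] [-2.000e-04  9.996e-01  2.500e-03  2.950e-02] [ 0.2  0.3 -0.2] [224.8 143. ] clk 6.2
174 93
```

View pics/side4c.png

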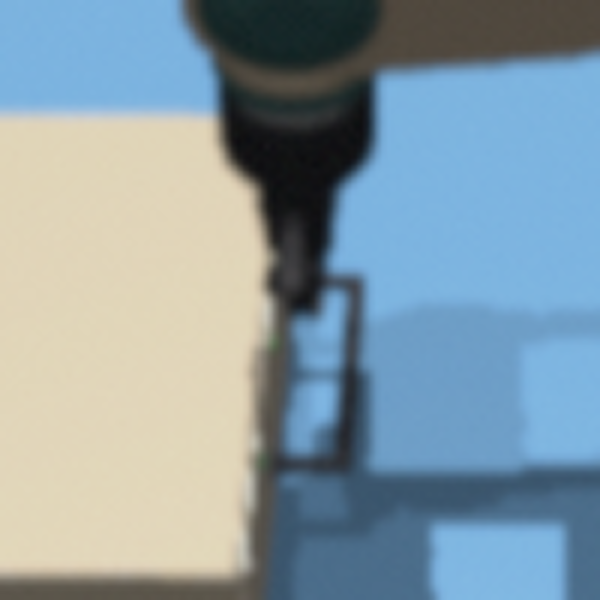

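View pics/top4c.png

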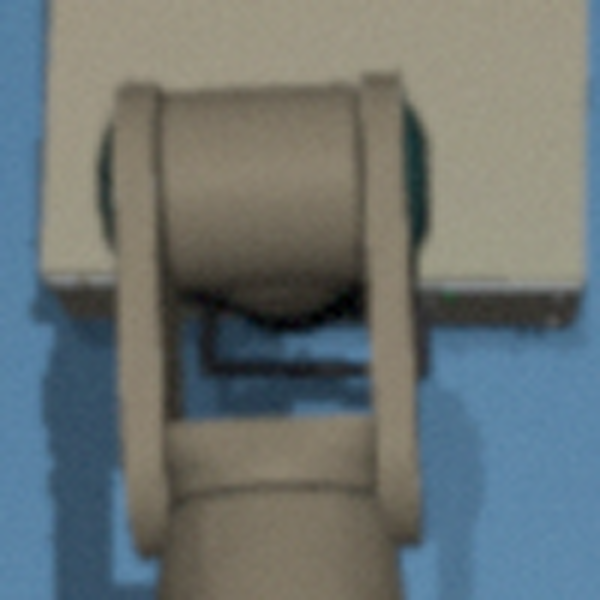

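>>> jog_arm(dp=[[-0.1,0,1.0],[-0.1,0,1.0],[-0.1,0,1.0],[0,0,0.5],[0,0,0.3]], turn=[0,-0.01,0,0,0], grip=[0,0,0,0,0])

```text
clock: 6.7
tcp_pos: [0.6804, 0.0894, 0.0822]
ee_rot: [-0.0, 0.999, 0.008, 0.032]
ft_force: [0.8, 0.8, 0.8]
grip_width: -0.0005
```

```bash
python3 look.py 5 side
```

```text
side [0.6801 0.0894 0.0815] [-2.000e-04  9.995e-01  7.900e-03  3.130e-02] [-0.3 -0.1 -0.5] [214.4 211.9] clk 6.75
164 161
```

View pics/side5c.png

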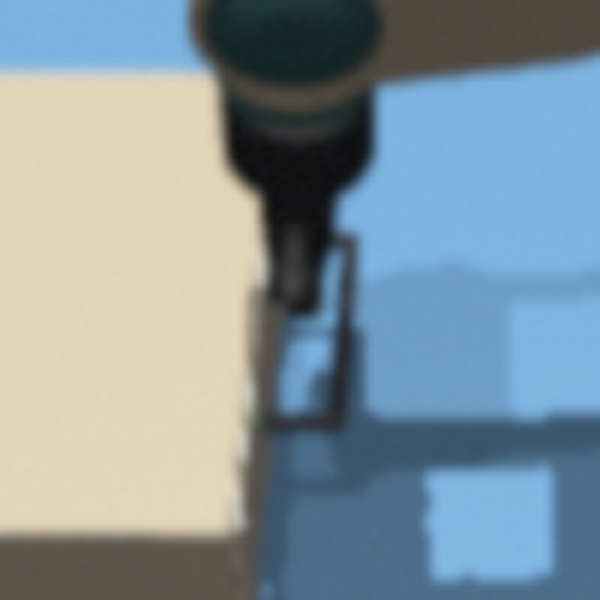

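>>> jog_arm(dp=[[-0.1,0,0.8],[-0.1,0,0.8],[0,0,0.8],[0,0,0.5],[0,0,0.2]], turn=[0,0,0,0,0], grip=[0,0,0,0,0])

```text
clock: 7.25
tcp_pos: [0.6804, 0.0894, 0.0483]
ee_rot: [-0.0, 0.999, 0.008, 0.032]
ft_force: [0.1, 0.0, -0.2]
grip_width: 0.0
```

```bash
python3 look.py 6 side
```

```text
side [0.6803 0.0894 0.0481] [-2.000e-04  9.995e-01  7.900e-03  3.160e-02] [-0.4  0.4 -1.2] [215.2 218.4] clk 7.3
165 168
```

View pics/side6c.png

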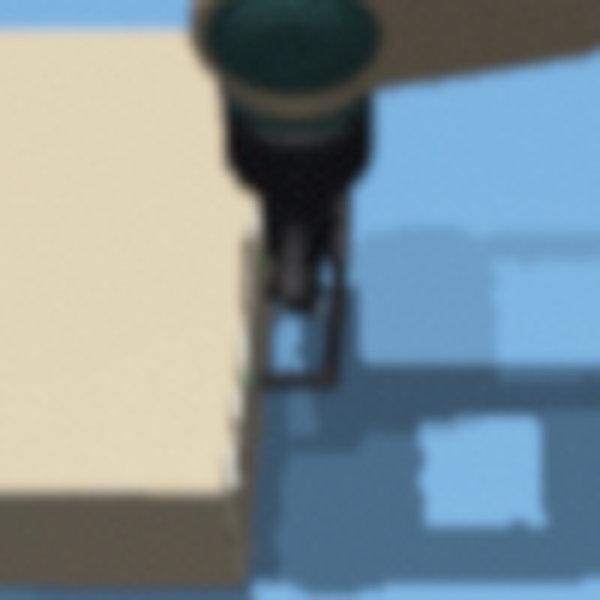

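>>> jog_arm(dp=[[-0.5,0,0],[-0.8,0,-0.05],[-1.2,0,-0.07],[-1.2,0,-0.07],[-1.2,0,-0.07],[-1.2,0,-0.07],[-1.2,0,-0.07],[-1.2,0,-0.07],[-1.2,0,-0.07],[-1.2,0,-0.07]], turn=[0,0,0,0,0,0,0,0,0,0], grip=[0,0,0,0,0,0,0,0,0,0])

```text
clock: 8.3
tcp_pos: [0.5743, 0.0876, 0.0494]
ee_rot: [-0.001, 0.999, 0.007, 0.046]
ft_force: [4.9, 0.1, -2.6]
grip_width: 0.0002
```

```bash
python3 look.py 7 side
```

```text
side [0.5726 0.0877 0.0491] [-0.001   0.999   0.0075  0.0445] [-0.   1.6  0.1] [249.1 218.3] clk 8.35
199 168
```

View pics/side7c.png

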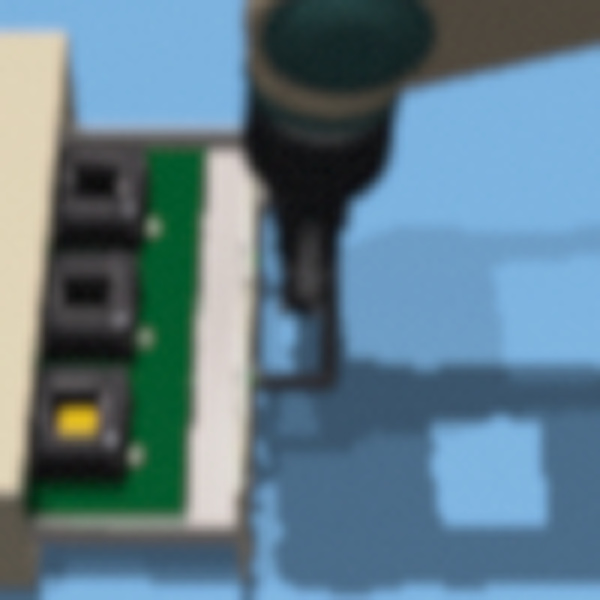

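>>> jog_arm(dp=[[-0.8,0,-0.07],[-1.0,0,-0.09],[-1.0,0,-0.09],[-1.0,0,-0.09],[-0.8,0,-0.07],[-0.5,0,-0.05],[-0.4,0,-0.04],[-0.3,0,-0.03]], turn=[0,0,0,0,0,0,0,0], grip=[0,0,0,0,0,0,0,0])

```text
clock: 9.15
tcp_pos: [0.5174, 0.0867, 0.0527]
ee_rot: [-0.001, 0.999, 0.007, 0.054]
ft_force: [19.1, 1.0, -13.0]
grip_width: 0.0001
```

```bash
python3 look.py 8 side
```

```text
side [0.5176 0.0867 0.0528] [-0.0014  0.9985  0.0073  0.0545] [ 6.7 -0.2 -4.5] [266.4 217.7] clk 9.2
216 167
```

View pics/side8c.png

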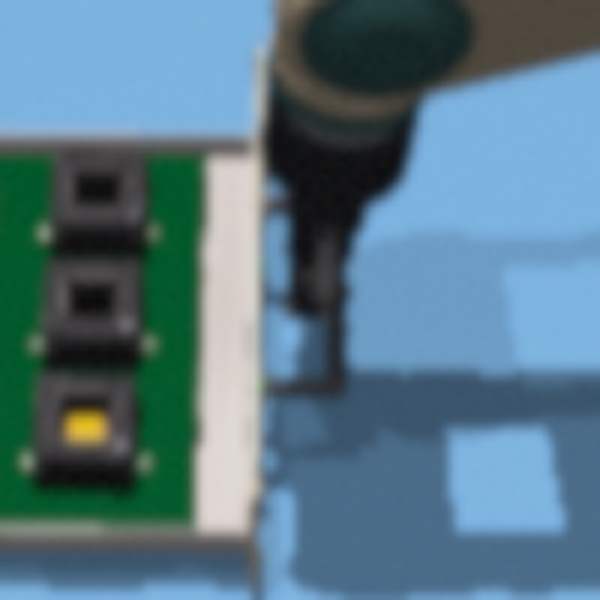

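>>> jog_arm(dp=[[-0.4,0,-0.04],[-0.4,0,-0.04],[-0.4,0,-0.04]], turn=[0,0,0], grip=[0,0,0])

```text
clock: 9.5
tcp_pos: [0.5173, 0.0865, 0.0563]
ee_rot: [-0.002, 0.997, 0.007, 0.071]
ft_force: [24.9, -0.0, -12.7]
grip_width: -0.0001
```

```bash
python3 look.py 9 side
python3 - <<'E'
from h import *
im=cv2.imread('pics/side9.png'); c=im[150:270,150:300]; cv2.imwrite('pics/side9d.png',cv2.resize(c,None,fx=5,fy=5,interpolation=cv2.INTER_CUBIC))
E
```

```text
side [0.5173 0.0865 0.0566] [-0.0022  0.9974  0.0068  0.0718] [ 23.4   1.5 -11.2] [266.5 216.9] clk 9.55
216 166
```

View pics/side9d.png

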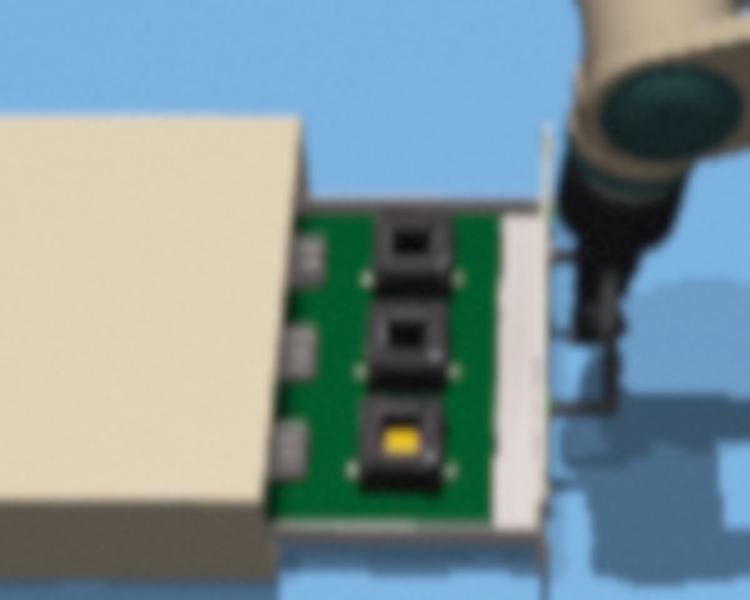

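>>> jog_arm(dp=[[0.4,0,0],[0.4,0,0],[0.1,0,-0.5],[0.1,0,-0.8],[0.15,0,-1.0],[0.15,0,-1.0],[0.2,0,-1.2],[0.1,0,-1.0],[0,0,-0.5]], turn=[0,0,0,0,0,0,0,0,0], grip=[0,0,0,0,0,0,0,0,0])

```text
clock: 10.45
tcp_pos: [0.5238, 0.0865, 0.1243]
ee_rot: [-0.002, 0.998, 0.007, 0.07]
ft_force: [0.2, 0.6, -0.3]
grip_width: -0.0002
```

```bash
python3 look.py 10 side
python3 - <<'E'
from h import *
im=cv2.imread('pics/side10.png'); c=im[150:270,150:300]; cv2.imwrite('pics/side10d.png',cv2.resize(c,None,fx=5,fy=5,interpolation=cv2.INTER_CUBIC))
E
```

```text
side [0.5241 0.0866 0.125 ] [-0.0023  0.9975  0.0069  0.0707] [ 0.8 -0.9  1.2] [264.4 203.4] clk 10.5
214 153
```

View pics/side10d.png

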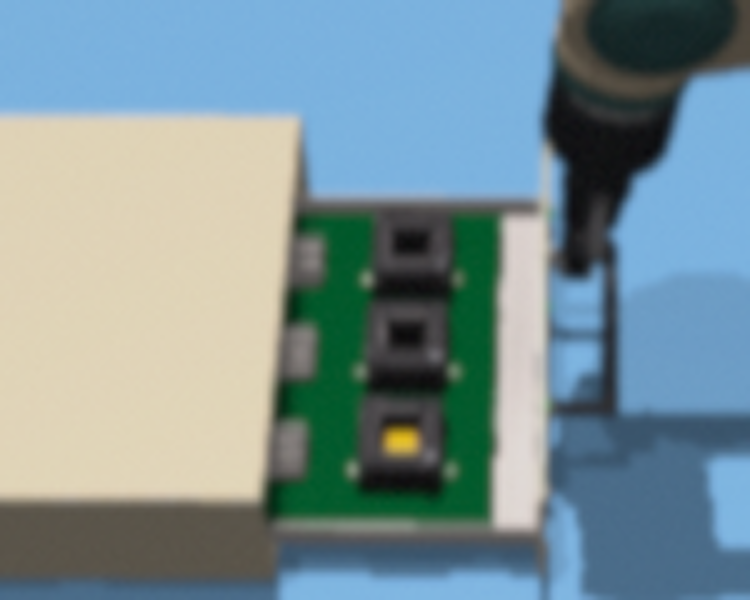

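>>> jog_arm(dp=[[0,0,-3],[0,0,-3],[0,0,-3],[0,0,0],[0,0,0],[0,0,0],[0,0,0],[0,0,0]], turn=[0,0,0,0,0,0,0,0], grip=[0,0,0,0,0,0,0,0])

```text
clock: 11.3
tcp_pos: [0.5087, 0.0858, 0.2126]
ee_rot: [-0.002, 0.998, 0.007, 0.066]
ft_force: [-0.5, 0.6, -0.3]
grip_width: 0.0002
```

Run:
```python
from h import *
for n in('top','side'):
    p=shot(n,n+'11')
    im=cv2.imread(f'pics/{n}11.png')
    if n=='top': r=(170,130,280,210)
    else: r=(190,180,270,265)
    c=im[r[1]:r[3],r[0]:r[2]]; cv2.imwrite(f'pics/{n}11c.png',cv2.resize(c,None,fx=7,fy=7,interpolation=cv2.INTER_CUBIC))
    for l,z in (('gold_chip',.046),('cover_1',.061),('black_chip_a',.046),('tray_handle',.065)):
        for q in regions_of(l,p)[:4]: print(n,l,round(q['p'],2),q['xy'],q['pixels'].sum(),np.round(ray(p,q['xy'],z),4))
    st=get_state();print(np.round(st['tcp_pos'],4),np.round(st['ee_rot'],4))
    hsv=cv2.cvtColor(im,cv2.COLOR_BGR2HSV); m=cv2.inRange(hsv,(20,120,80),(35,255,255)); 
    m2=np.zeros_like(m); m2[r[1]:r[3],r[0]:r[2]]=m[r[1]:r[3],r[0]:r[2]]
    ys,xs=np.nonzero(m2); print('gold',len(xs),xs.mean(),ys.mean(),ray(p,(xs.mean(),ys.mean()),.046))
```

```text
top gold_chip 0.59 [204.1, 163.5] 62 [0.6252 0.1623 0.046 ]
top gold_chip 0.55 [105.9, 157.7] 1473 [0.6349 0.4963 0.046 ]
top cover_1 0.64 [201.8, 159.5] 140 [0.6357 0.1688 0.061 ]
top cover_1 0.56 [244.6, 164.1] 159 [0.6244 0.0242 0.061 ]
top cover_1 0.56 [204.9, 158.5] 163 [0.6395 0.1585 0.061 ]
top cover_1 0.48 [222.2, 166.2] 133 [0.6149 0.0992 0.061 ]
top black_chip_a 0.62 [226.8, 163.4] 37 [0.628  0.0851 0.046 ]
top black_chip_a 0.47 [247.2, 166.4] 29 [0.6197 0.0154 0.046 ]
top tray_handle 0.73 [233.5, 158.1] 3068 [0.643  0.0621 0.065 ]
[0.5091 0.0858 0.2135] [-0.0019  0.9977  0.0069  0.0672]
gold 35 203.74285714285713 163.45714285714286 [0.62531501 0.16346995 0.046     ]
side gold_chip 0.6 [228.1, 203.3] 101 [0.6436 0.0258 0.046 ]
side cover_1 0.67 [234.0, 225.2] 3846 [0.6176 0.1241 0.061 ]
side cover_1 0.6 [228.5, 235.7] 149 [0.632  0.1639 0.061 ]
side cover_1 0.48 [233.0, 196.1] 182 [0.628  0.0074 0.061 ]
side tray_handle 0.88 [234.4, 223.8] 3832 [0.6164 0.1216 0.065 ]
[0.5091 0.0858 0.2138] [-0.002   0.9977  0.0068  0.0674]
gold 39 229.5897435897436 237.33333333333334 [0.62980553 0.15960874 0.046     ]
```

View pics/top11c.png

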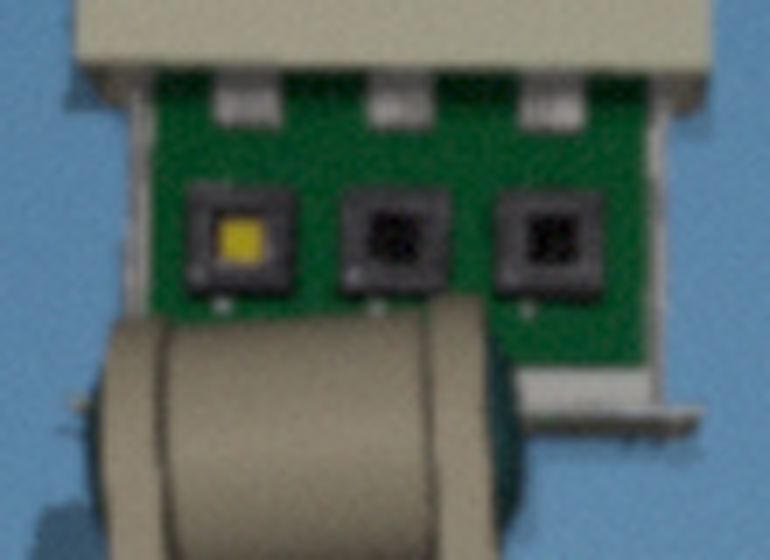

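View pics/side11c.png

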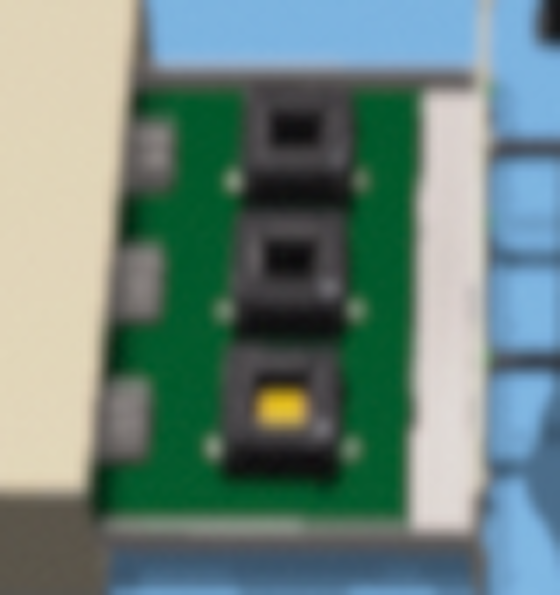

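>>> jog_arm(dp=[[1.0,-0.9,0.6],[1.5,-1.35,1.1],[1.5,-1.35,1.1],[1.5,-1.35,1.1],[1.5,-1.35,1.1],[1.5,-1.35,1.1],[1.0,-0.9,0.7],[0.6,-0.5,0.4],[0.4,-0.3,0.2],[0.2,-0.2,0.1]], turn=[0,0,0,0,0,0,0,0,0,0], grip=[0,0,0,0,0,0,0,0,0,0])

```text
clock: 12.8
tcp_pos: [0.6289, 0.1864, 0.153]
ee_rot: [-0.002, 0.998, 0.006, 0.069]
ft_force: [-0.1, -0.3, -0.1]
grip_width: 0.0003
```

```bash
python3 look.py 12 side
```

```text
side [0.6289 0.1865 0.153 ] [-0.0018  0.9976  0.0063  0.0687] [-0.7  0.   0.2] [227.3 223.9] clk 12.85
177 173
```

View pics/side12c.png

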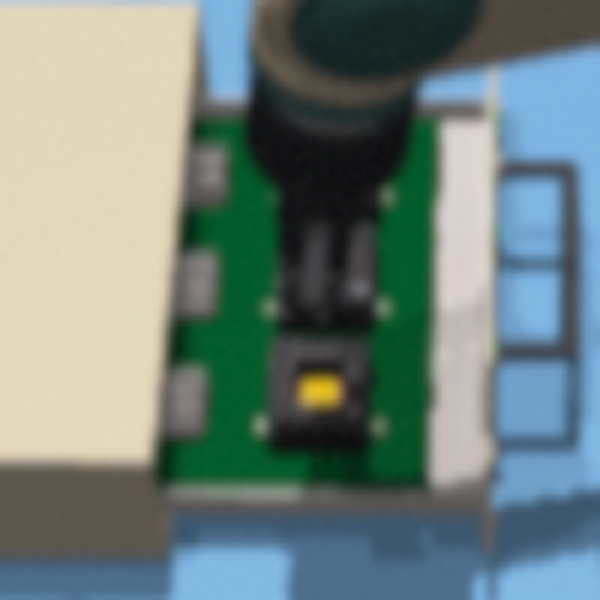

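Run:
```python
from h import *
p=read_camera('side'); im=cv2.imread('pics/side12.png')
u0,v0=177,173;S=6
c=cv2.resize(im[v0:v0+100,u0:u0+100],None,fx=S,fy=S,interpolation=cv2.INTER_CUBIC)
C=np.array([.624,.163]);a=.021;R=np.array([[np.cos(a),-np.sin(a)],[np.sin(a),np.cos(a)]])
def poly(h,z,col):
    pts=[]
    for s in((-1,-1),(1,-1),(1,1),(-1,1)):
        q=C+R@(np.array(s)*h); pts.append((proj(p,[*q,z])-[u0,v0]+.5)*S-.5)
    cv2.polylines(c,[np.int32(np.round(pts))],True,col,1)
poly(.025,.061,(0,255,0));poly(.0135,.061,(255,255,0));poly(.009,.046,(0,0,255))
cv2.imwrite('pics/ov12.png',c)
```

```text
(no output)
```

View pics/ov12.png

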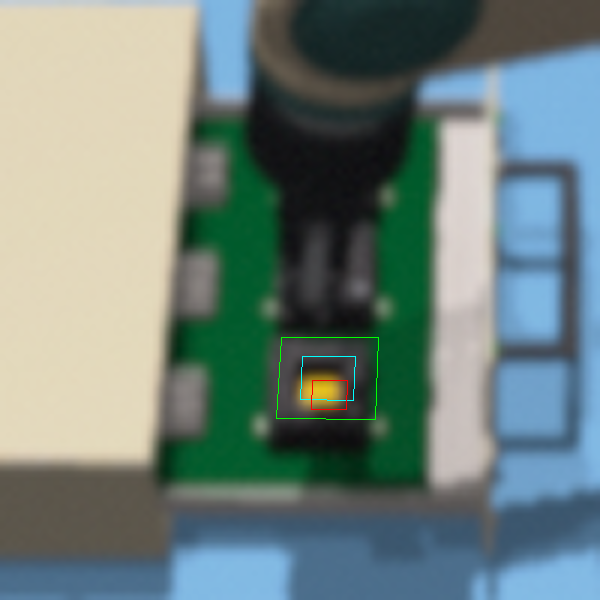

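>>> jog_arm(dp=[[-0.1,0.1,0.8],[-0.2,0.1,1.2],[-0.18,0,1.2],[-0.18,0,1.2],[-0.18,0,1.2],[-0.14,0,1.0],[-0.08,0,0.6],[-0.04,0,0.3],[-0.03,0,0.2]], turn=[0,0,0,0,0,0,0,0,0], grip=[0,0,0,0,0,0,0,0,0])

```text
clock: 13.8
tcp_pos: [0.6269, 0.183, 0.0682]
ee_rot: [-0.002, 0.998, 0.006, 0.068]
ft_force: [-0.4, 0.5, -0.7]
grip_width: -0.0001
```

```bash
python3 look.py 13 side
```

```text
side [0.6268 0.1829 0.0679] [-0.0015  0.9977  0.0057  0.068 ] [-0.3 -0.6 -0.5] [229.7 239.6] clk 13.85
179 189
```

View pics/side13c.png

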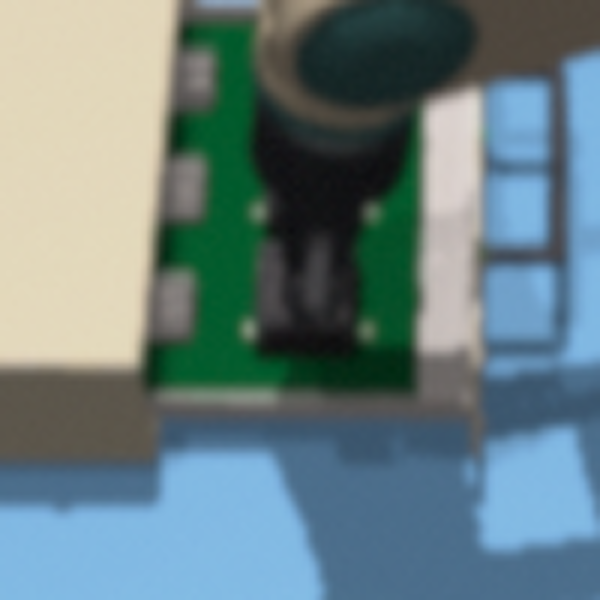

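>>> jog_arm(dp=[[-0.02,-0.1,0.2],[-0.02,-0.1,0.2],[-0.02,0,0.15]], turn=[0,0,0], grip=[0,0,0])

```text
clock: 14.15
tcp_pos: [0.6278, 0.1854, 0.0637]
ee_rot: [-0.002, 0.998, 0.006, 0.069]
ft_force: [0.0, 0.1, -0.9]
grip_width: -0.0
```

```bash
python3 look.py 14 side
```

```text
side [0.6277 0.1853 0.0634] [-0.0018  0.9976  0.0056  0.0692] [-0.4  0.9  0.1] [229.4 241.1] clk 14.2
179 191
```

>>> jog_arm(dp=[[-0.04,0,0.2],[-0.04,0,0.2],[-0.04,0,0.2]], turn=[0,0,0], grip=[0,0,0])

```text
clock: 14.5
tcp_pos: [0.6281, 0.1855, 0.0595]
ee_rot: [-0.002, 0.997, 0.006, 0.071]
ft_force: [-3.7, -1.7, 6.9]
grip_width: -0.0
```

```bash
python3 look.py 15 side
```

```text
side [0.6281 0.1855 0.0594] [-0.0019  0.9975  0.0056  0.0705] [-3.9 -1.   7. ] [229.4 241.9] clk 14.55
179 191
```

>>> jog_arm(dp=[[-0.1,0,0.15],[-0.1,0,0.2]], turn=[0,0], grip=[0,0])

```text
clock: 14.75
tcp_pos: [0.628, 0.1855, 0.059]
ee_rot: [-0.002, 0.997, 0.006, 0.073]
ft_force: [-3.4, -1.8, 8.7]
grip_width: 0.0
```

```bash
python3 look.py 16 side
```

```text
side [0.628  0.1855 0.059 ] [-0.0022  0.9973  0.0056  0.0729] [-2.8 -1.9  7.9] [229.4 242. ] clk 14.8
179 191
```

>>> jog_arm(dp=[[-0.2,0,0.3],[-0.2,0,0.4]], turn=[0,0], grip=[0,0])

```text
clock: 15.0
tcp_pos: [0.628, 0.1855, 0.0566]
ee_rot: [-0.003, 0.997, 0.005, 0.077]
ft_force: [-3.3, -1.9, 11.7]
grip_width: -0.0003
```

```bash
python3 look.py 17 side
python3 - <<'E'
from h import *
im=cv2.imread('pics/side17.png'); c=im[150:270,150:300]; cv2.imwrite('pics/side17d.png',cv2.resize(c,None,fx=5,fy=5,interpolation=cv2.INTER_CUBIC))
E
```

```text
side [0.6279 0.1855 0.0564] [-0.0026  0.997   0.0054  0.0775] [-1.4 -1.7 10.9] [229.5 242.5] clk 15.05
179 192
```

View pics/side17d.png

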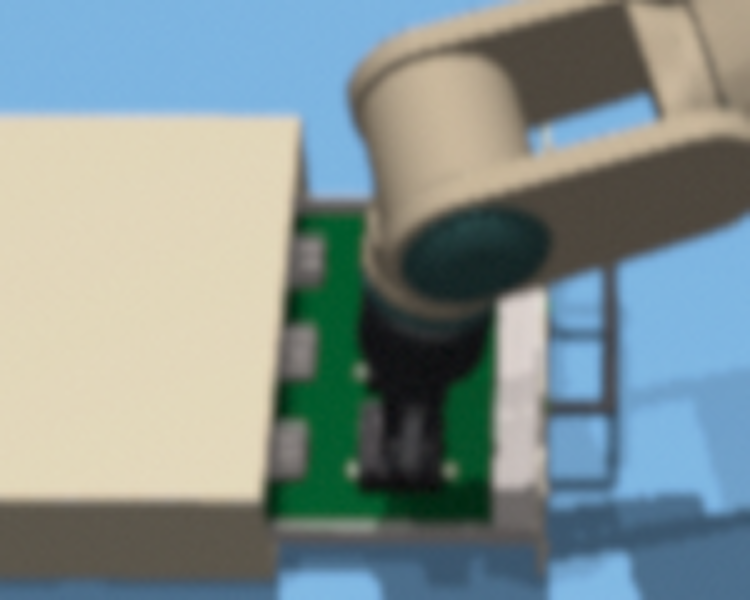

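>>> jog_arm(dp=[[-0.25,0,0.5],[-0.25,0,0.6]], turn=[0,0], grip=[0,0])

```text
clock: 15.25
tcp_pos: [0.6305, 0.1857, 0.0552]
ee_rot: [-0.003, 0.996, 0.005, 0.086]
ft_force: [-3.9, -4.6, 28.6]
grip_width: -0.0001
```

```bash
python3 look.py 18 side
```

```text
side [0.6308 0.1856 0.0554] [-0.0035  0.9962  0.0051  0.0868] [-3.  -4.  21.5] [228.5 242.7] clk 15.3
178 192
```

Run:
```python
from h import *
def g(t): return cv2.imread(f'pics/side{t}.png',0).astype(np.float32)
ref=g(13)
p=None
# handle region lower part and right end of the tray: cols 255-275 rows 235-260
for t in (11,12,13,14,15,16,17,18):
    a=g(t)
    out=[]
    for (x0,y0,x1,y1) in ((240,236,262,260),(256,212,278,236)):
        tm=ref[y0:y1,x0:x1]; 
        best=[]
        for d in np.arange(-3,3.01,.1):
            M=np.float32([[1,0,d],[0,1,0]]); w=cv2.warpAffine(a,M,(512,384))
            best.append(np.mean((w[y0:y1,x0:x1]-tm)**2))
        i=int(np.argmin(best)); out.append((round(-3+i*.1,1),round(float(best[i]),1)))
    print(t,out)
im=cv2.imread('pics/side18.png'); c=im[150:270,150:300]; cv2.imwrite('pics/side18d.png',cv2.resize(c,None,fx=5,fy=5,interpolation=cv2.INTER_CUBIC))
```

```text
11 [(0.5, 1906.7), (-0.4, 327.2)]
12 [(0.5, 680.3), (-0.1, 40.8)]
13 [(0.0, 0.0), (0.0, 0.0)]
14 [(0.1, 8.6), (0.0, 3.6)]
15 [(0.0, 4.7), (0.0, 4.6)]
16 [(0.1, 6.4), (0.0, 4.3)]
17 [(0.1, 15.3), (0.0, 4.9)]
18 [(1.1, 69.1), (0.8, 33.2)]
```

View pics/side18d.png

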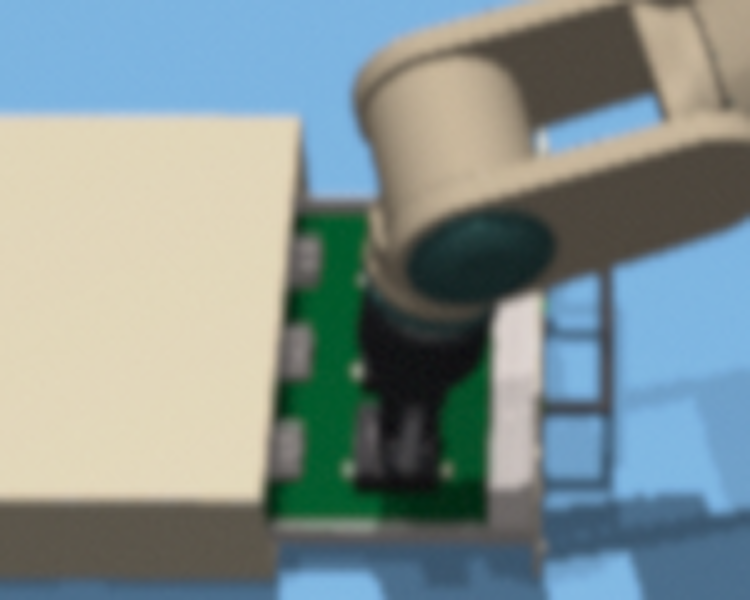

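>>> jog_arm(dp=[[-0.5,0,0.35]], turn=[0], grip=[0])

```text
clock: 15.4
tcp_pos: [0.6303, 0.1856, 0.0566]
ee_rot: [-0.004, 0.996, 0.005, 0.093]
ft_force: [3.6, -2.4, 11.6]
grip_width: 0.0001
```

```bash
cat > trk.py <<'E'
import sys
from h import *
def g(t): return cv2.imread(f'pics/side{t}.png',0).astype(np.float32)
ref=g(13)
a=g(sys.argv[1]); out=[]
for (x0,y0,x1,y1) in ((240,236,262,260),(256,212,278,236)):
    tm=ref[y0:y1,x0:x1]; best=[]
    for d in np.arange(-3,3.01,.1):
        w=cv2.warpAffine(a,np.float32([[1,0,d],[0,1,0]]),(512,384)); best.append(np.mean((w[y0:y1,x0:x1]-tm)**2))
    i=int(np.argmin(best)); out.append((round(-3+i*.1,1),round(float(best[i]),1)))
print('tray shift px (x3mm):',out)
E
python3 look.py 19 side; python3 trk.py 19
```

```text
side [0.6302 0.1856 0.0566] [-0.0041  0.9957  0.0048  0.0929] [ 4.8 -1.6 11.6] [228.7 242.4] clk 15.45
178 192
tray shift px (x3mm): [(1.2, 84.5), (0.8, 36.8)]
```

>>> jog_arm(dp=[[-0.6,0,0.5]], turn=[0], grip=[0])

```text
clock: 15.55
tcp_pos: [0.6294, 0.1855, 0.0559]
ee_rot: [-0.005, 0.995, 0.005, 0.099]
ft_force: [4.3, -1.8, 14.5]
grip_width: 0.0003
```

```bash
python3 look.py 20 side; python3 trk.py 20
```

```text
side [0.6291 0.1856 0.0558] [-0.0047  0.995   0.0046  0.0992] [ 3.9 -1.6 15.1] [229.1 242.6] clk 15.6
179 192
tray shift px (x3mm): [(0.6, 114.9), (0.5, 52.2)]
```

>>> jog_arm(dp=[[-0.6,0,0.6]], turn=[0], grip=[0])

```text
clock: 15.7
tcp_pos: [0.6292, 0.1856, 0.0556]
ee_rot: [-0.005, 0.994, 0.004, 0.106]
ft_force: [0.0, -3.5, 26.6]
grip_width: -0.0002
```

```bash
python3 look.py 21 side; python3 trk.py 21
```

```text
side [0.6292 0.1856 0.0558] [-0.0055  0.9942  0.0044  0.1069] [ 1.4 -3.4 21.2] [229.  242.6] clk 15.75
179 192
tray shift px (x3mm): [(0.6, 95.6), (0.4, 54.9)]
```

```bash
for i in 22 23 24 25; do python3 look.py $i side top; done; python3 trk.py 25
python3 - <<'E'
from h import *
im=cv2.imread('pics/side25.png')[180:270,180:290]; cv2.imwrite('pics/side25d.png',cv2.resize(im,None,fx=6,fy=6,interpolation=cv2.INTER_CUBIC))
im=cv2.imread('pics/top25.png')[120:200,160:280]; cv2.imwrite('pics/top25d.png',cv2.resize(im,None,fx=6,fy=6,interpolation=cv2.INTER_CUBIC))
E
```

```text
side [0.6291 0.1856 0.0558] [-0.0054  0.9943  0.0044  0.1065] [ 2.3 -2.7 18.7] [229.1 242.6] clk 15.8
179 192
top [0.6291 0.1856 0.0558] [-0.0054  0.9943  0.0043  0.1063] [ 2.2 -2.9 19.3] [196.9 161.6] clk 15.85
146 111
side [0.6292 0.1856 0.0558] [-0.0055  0.9943  0.0043  0.1063] [ 1.2 -3.1 20. ] [229.1 242.6] clk 15.9
179 192
top [0.6292 0.1856 0.0558] [-0.0054  0.9943  0.0044  0.1062] [ 1.8 -3.6 19.1] [196.9 161.6] clk 15.95
146 111
side [0.6292 0.1856 0.0558] [-0.0054  0.9943  0.0043  0.1062] [ 2.7 -3.7 19.2] [229.1 242.6] clk 16.0
179 192
top [0.6292 0.1856 0.0558] [-0.0055  0.9943  0.0043  0.1062] [ 1.6 -3.3 19.6] [196.9 161.6] clk 16.05
146 111
side [0.6292 0.1856 0.0558] [-0.0055  0.9943  0.0043  0.1062] [ 1.5 -2.7 20.1] [229.1 242.6] clk 16.1
179 192
top [0.6292 0.1856 0.0558] [-0.0055  0.9943  0.0044  0.1062] [ 1.2 -3.9 19.3] [196.9 161.6] clk 16.15
146 111
tray shift px (x3mm): [(0.6, 95.4), (0.4, 54.1)]
```

View pics/side25d.png

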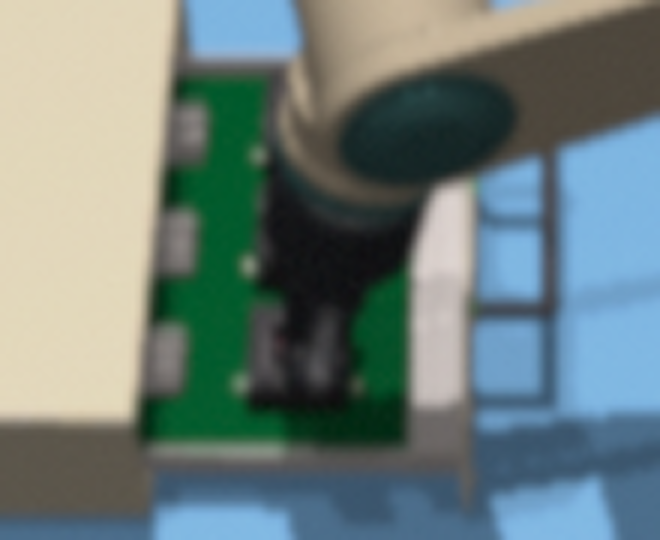

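View pics/top25d.png

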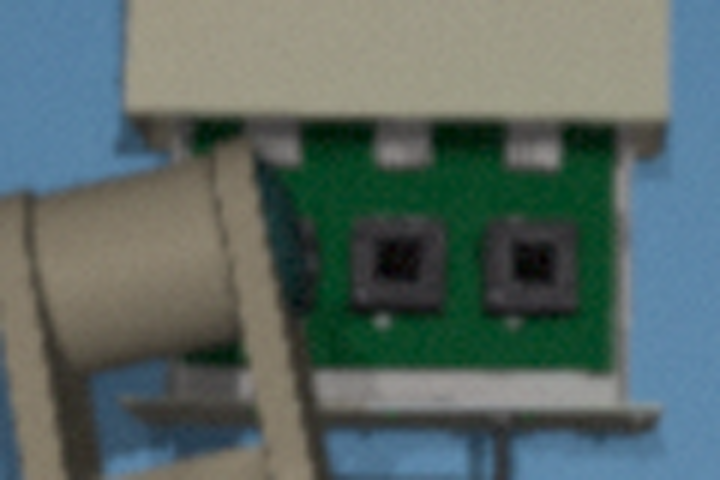

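Run:
```python
from h import *
a=cv2.imread('pics/top11.png',0).astype(np.float32);b=cv2.imread('pics/top25.png',0).astype(np.float32)
for r in ((216,152,266,176),(246,178,272,196),(170,60,280,128)):
    x0,y0,x1,y1=r;A=a[y0:y1,x0:x1]; best=[]
    ds=np.arange(-3,3.01,.1)
    for d in ds:
        w=cv2.warpAffine(b,np.float32([[1,0,0],[0,1,d]]),(512,384)); best.append(np.mean((w[y0:y1,x0:x1]-A)**2))
    i=int(np.argmin(best));print(r,round(ds[i],1),best[i], 'mm',ds[i]*1.37/411*1000)
```

```text
(216, 152, 266, 176) 0.4 66.50604 mm 1.3333333333333435
(246, 178, 272, 196) 0.7 38.84143 mm 2.3333333333333446
(170, 60, 280, 128) 0.3 4.7039595 mm 1.0000000000000098
```

Run:
```python
from h import *
print(hand_in()); st=get_state(); print(st['clock'],st['tcp_pos'],st['ft_force'])
```

```text
the job is handed in; nothing more can be done
None
the job is handed in; nothing more can be done
```

The tray is out and the arm is holding down the left (+y) socket's cover, the one with the gold-lidded chip. The job was handed in at about 16 s of the 58 s allowed; no verdict was reported.

- **Tray:** I hooked the handle from behind with the shut fingers and pulled until it held still under about 23 N. While I was pressing the cover, sideways friction pushed the tray back in by about 3 mm. I pulled it partly out again through the cover. The last images put it 1 to 2 mm short of its stop, at about 158 mm against the 154 mm needed.
- **Cover:** The fingers press on the left rim with a steady 19–20 N. That is above the 13 N spring force and well below the 50 N limit. The height stopped changing as the force rose, so the cover is on its stop. The last checks, over about 0.35 s, showed no drift.
- **Tool tilt:** The gripper ended tilted about 12° with the tips away from the robot, because I could not correct tilt through this interface. The contact is therefore along one edge of the fingertips.
- **Not confirmed by camera:** The arm hides the gold chip's window in both final views, so I could not see the chip while the cover was held down. I saw no sign of contact with the other two sockets, which show unchanged in the top view. I did not check the other items on the bench by measurement. The arm also stands above the socket, so you may need to bring the vacuum pen in at an angle.

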